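Knock the jammed hole plugs loose

TASK

Two wooden screw-hole plugs have jammed side by side in the neck of the tilted narrow-necked bottle on its plywood dispenser. With the gripper, tap the bottle on its side, as often as it takes, until both plugs have dropped into the dispenser's catch tray. Do not pick at the plugs with the gripper; the wide-mouthed tilted bottle on the other, similar dispenser is empty and needs nothing.

Things in the scene. Friction and masses are not known exactly. Their poses are not given: they have to be found in the camera images.
- bottle: Flat clear narrow-necked bottle, 72 wide, 26 thick, 119 mm long, tilted mouth-down 50 deg on a sprung rocking cradle. Origin on the rocking axis, 20 mm above bench; x level, the way the mouth faces; y across; z up. Sides: y = +-36 mm; tap at x -17, z 101 (top edge z 136). A push in y rocks it (4 N per 10 mm there; stop at 40 mm); it springs back. Brisk taps (0.25 m/s), 15-25 mm deep, do.
- plug_a: Wooden screw-hole plug, a disc 20 mm in diameter and 10 mm thick, 10 g; origin at its centre. It starts in the bottle at the inner end of the neck (29 mm wide inside, 22 mm long), lying flat on the bottle's lower wall beside plug_b, on the bottle's -y side. Its own z axis starts upright, 50 degrees from the disc's axis.
- plug_b: The second plug, like plug_a, on the bottle's +y side.
- tray (a point): Centre of the inner floor of the fixed dispenser's open catch tray, 6 mm above the bench, 70 mm ahead (x) of the bottle's origin: 88 mm long (x) by 92 mm wide (y) inside, walls 6 mm thick, rim 32 mm above the bench. x level, the way the bottle's mouth faces, z up. The dispenser reaches 52 mm to either side of the bottle's middle, at most 44 mm high: the bottle's sides stand clear of it.

How it is judged (in metres and radians):
On the way:
1. the narrow-necked bottle is rocked by a tap (more than 0.02 rad) with the plugs still in it (angle between the y axis of bottle and the y axis of tray, either way round above 0.02 rad and z of each of plug_a, plug_b in the frame of tray above 0.03 m).
At the end, for the whole second after the job is handed in: Both plugs lie at rest in the dispenser's catch tray: centres inside its walls and less than 22 mm above its inner floor (flat, on edge or one on the other) (x of plug_a in the frame of tray between -0.046 and 0.046 m and y of plug_a in the frame of tray between -0.048 and 0.048 m and z of plug_a in the frame of tray between 0 and 0.022 m and linear speed of each of plug_a, plug_b below 0.02 m/s and x of plug_b in the frame of tray between -0.046 and 0.046 m and y of plug_b in the frame of tray between -0.048 and 0.048 m and z of plug_b in the frame of tray between 0 and 0.022 m); the robot touches nothing.
It fails at once if the gripper's fingers touch a plug (contact force between the fingers and plug_a above 0.5 N or contact force between the fingers and plug_b above 0.5 N).
It also fails if it takes over 48 s, if anything falls off the work surface, if the arm or the gripper's body presses on something with over 40 N, if the wrist force passes 120 N, or if a joint passes its speed limit or range.

ROBOT

A 6-joint arm with a two-finger parallel gripper is mounted at the origin on the work surface. World frame = base frame: x ahead of the robot, y to its left, z up, the work surface at z = 0. Lengths are in mm, angles in degrees, forces in N, time in s.
With the tool pointing down it reaches from about 350 to 850 mm from the base axis. Payload 8.1 kg.
Tool frame: the origin (TCP) lies at the very end of the fingers, on their centre line; the grasp point (between the pads) lies 19 mm behind it; z points along the fingers, y is the line along which they close (so a half turn about z gives the same grasp; the last joint's range is limited). The gripper opens to 85 mm and grips with 20 to 120 N. Pads are 22 mm wide; open, the fingers measure 114 mm over their backs; the gripper's body (76 mm by 85 mm) begins 54 mm behind the grasp point. The pads swing forward as they close: fully open they stand 13 mm farther back than shut.
Start: joints at [-71.585, 7.471, 85.268, -0, 87.261, -4.893], TCP at [237.423, -551.031, 231.292] pointing down, gripper open.
Joint ranges: [-169.43, 169.43], [-51.17, 129.36], [1.28, 143.12], [-76.62, 256.62], [0, 156.53], [-152.29, 152.29]. Speed limits (degrees/s): [136.94, 136.94, 159.86, 180, 180, 180].

INTERFACE

Orientations are given as [roll, pitch, yaw] about the fixed x, y, z axes, in that order (R = Rz(yaw) Ry(pitch) Rx(roll)).
In Python, from bench import sense, eyes, job, models gives the robot as it stands. The module is installed in compiled form; this text tells all that it offers.
- The arm moves only by the tool apply_moves, never from a script. Its argument "rows" is a list of rows, each a list of 6 numbers: the shift along the tool's x, y, z in mm, then the turn, a rotation vector about the tool's x, y, z in rad. In form: [[dx, dy, dz, rx, ry, rz], ...]. A call has exactly 5 rows; each row shifts and turns the commanded pose from where the row before left it, along the tool's axes as they then stand; what a row does not reach is not made up. A row lasts 1/8 s, in which the tool goes at most 62.5 mm and 10.7 degrees, less where a joint would pass 70% of its speed; a pose out of reach is approached as far as the arm can. A call is refused whole if a number of a shift passes 62.5 or a number of a turn 0.188, either way. A call with a gripper value outside its range is refused whole. "fingers" is the finger opening in mm, from 0 to 85.4, set as the call begins (left out, the last holds). The fingers move at their own pace and stop on an object; "grip_force" is the grip in N (left out, the last holds). Time passes only in rows, so rows that do not move let the fingers close, or fill a call up. It gives the time, the measured TCP pose, the force, the opening and the grip force at its end, in the units of the state.
- sense(): the state, without advancing time (a new reading comes with each control period).
- eyes.snapshot(name): name is "side" or "top" or "wrist"; returns (picture, depth): 384x512x3 uint8, red, green, blue; 384x512 float32, mm along the optical axis (not along the pixel's ray), 0 where there is no reading.
- eyes.get_calibration(name): a dict with "intrinsics" (3x3 intrinsics, pixels), "D" ([k1, k2, p1, p2, k3] as OpenCV has them; the pictures are not rectified), "R" (3x3) and "t" (3): a world point X has camera coordinates R X + t; the wrist camera has in their place "mount" (4x4, takes a point from camera to tool coordinates, whose origin is the TCP and whose axes are the flange's). Camera axes: x right, y down, z forward; pixel columns grow to the right and rows downward; lengths in mm; the calibration is good to about 2 mm. A picture is of the moment at which its call begins: read the wrist's pose just before it. get_calibration takes no time and is no camera call.
- job.hand_in(): hands the job in; it is judged then, once.
Trained networks look in the newest picture that a camera, given by its name, has taken for a name from the list of things; names that differ only in an ending like _2 or _b are one class to them, and where a whole thing is asked for, a point or a joint stands for the part that bears it (a point fixed in the world has none). Each returns a list of dicts, best first, with "confidence" (0 to 1); they miss things now and then, are a little off and sometimes report something else, mostly with a low value. They report only what shows in the picture. A call takes as long as a camera call.
- models.boxes_of(name, camera): "xyz" ([x, y, z] in mm, in world coordinates, good to about 4 mm: the middle of the surface that is visible of it).
- models.cut_out(name, camera): "pixels" (384x512 bool, what is visible of it).
- models.place_of(name, camera): "xyz" ([x, y, z] in mm, in world coordinates, good to about 4 mm: a listed point, or the origin of a listed thing).
The state is a dict: "time": time; "joint_pos": joint angles; "qd": joint speeds; "joint_efforts": joint torques, N m; "tool_pos": TCP position; "tcp_rot": TCP orientation; "ft_force": force on the tool from outside, world axes, zero at the start; "wrist_torque": the same for the moment, N m; "finger_gap": finger opening in mm; "grip_force": force on a finger pad.
Only numpy, scipy, OpenCV 4.12 (cv2) and the standard library are available. Lean on these libraries where they do the work, as an engineer would, in place of code of your own. Each camera call takes 0.05 s, during which the arm holds its last target. There are 200 camera calls.

## Working session

There is one attempt and no reset: what is moved stays moved. The work goes in short steps, Python scripts to look and compute and a tool call to move; the robot and the scene stay as the last step left them, time stands still between calls to the robot, and variables do not carry over. Pictures are saved under pics/ and viewed, at most 10 in all, crops included, and the job is handed in when it is done.

Besides the shell and the picture viewer there is one more tool, called after "Request:" as name(argument=value, ...) on one line, values as JSON. apply_moves: Moves the arm, as the interface text tells. Its arguments: {"type":"object","properties":{"rows":{"type":"array"},"fingers":{"type":"number"},"grip_force":{"type":"number"}},"required":["rows"]}

```bash
mkdir -p pics; python3 - <<'E'
from bench import sense, eyes, models
import cv2,numpy as np
s=sense();print(s['time'],s['tool_pos'],s['tcp_rot'],s['finger_gap'])
ims=[]
for c in ['side','top']:
    p,d=eyes.snapshot(c); ims.append(p[:,:,::-1]); 
    for n in ['bottle','plug_a','tray']:
        for f in (['place_of','boxes_of'] if n!='tray' else ['place_of']):
            print(c,n,f,[(np.round(r['xyz']),round(r['confidence'],2)) for r in getattr(models,f)(n,c)])
    cv2.imwrite(f'pics/{c}.png',ims[-1])
E
```

```text
0.0 [ 237.22362966 -550.51575495  230.21475984] [-1.79893866e+02 -8.17399952e-03  2.33062466e+01] 85.41763296206672
side bottle place_of [(array([541., 275.,  24.]), 0.92)]
side bottle boxes_of [(array([502., 234., 113.]), 0.92)]
side plug_a place_of []
side plug_a boxes_of []
side tray place_of [(array([594., 323.,  10.]), 0.89)]
top bottle place_of [(array([540., 274.,  21.]), 0.95)]
top bottle boxes_of [(array([510., 250., 122.]), 0.94)]
top plug_a place_of [(array([538., 273.,  23.]), 0.49)]
top plug_a boxes_of []
top tray place_of [(array([592., 319.,   6.]), 0.63)]
```

View pics/side.png

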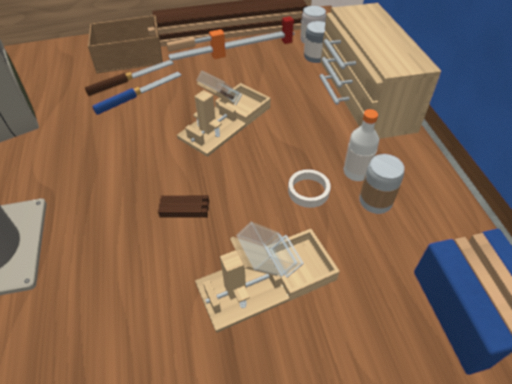

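View pics/top.png

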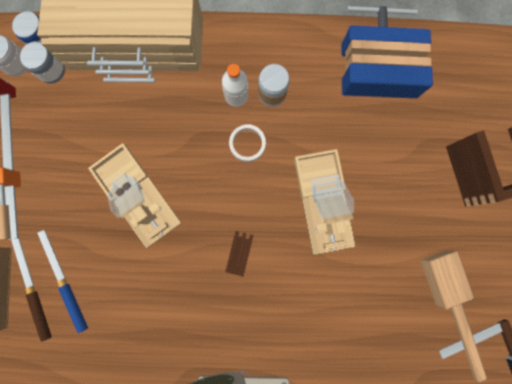

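The top picture shows the left dispenser (around (135,195)) with dark plugs in its neck, mouth toward the upper left. The right one, (325,200), is empty. Next I measure its yaw.

```bash
cat > h.py <<'E'
import numpy as np,cv2
from bench import sense,eyes,models
def cloud(c,d,mask):
    k=eyes.get_calibration(c); v,u=np.nonzero(mask&(d>0))
    n=cv2.undistortPoints(np.c_[u,v].astype(float)[:,None],np.array(k['intrinsics']),np.array(k['D']))[:,0]
    z=d[v,u][:,None]; P=np.c_[n*z,z]
    return (P-np.ravel(k['t']))@np.array(k['R'])
E
python3 - <<'E'
from h import *
p,d=eyes.snapshot('top')
m=np.zeros(d.shape,bool); m[130:260,75:195]=1
P=cloud('top',d,m)
print('z pct',np.percentile(P[:,2],[5,50,95,99]))
for lo in (5,8,14):
    Q=P[(P[:,2]>lo)]; print(lo,len(Q),cv2.minAreaRect(Q[:,:2].astype(np.float32)))
Q=P[P[:,2]>60]; print('high',len(Q),cv2.minAreaRect(Q[:,:2].astype(np.float32)),Q[:,2].max())
mk=models.cut_out('bottle','top')
for r in mk:
    B=cloud('top',d,r['pixels']);print(r['confidence'],len(B),B.mean(0),cv2.minAreaRect(B[:,:2].astype(np.float32)), np.percentile(B[:,2],[0,50,100]))
c=cv2.resize(p[130:260,75:195,::-1],None,fx=4.5,fy=4.5,interpolation=cv2.INTER_CUBIC);cv2.imwrite('pics/crop.png',c)
E
```

```text
z pct [ -3.469355     0.24238167 120.64859303 149.69337165]
5 4024 ((537.41015625, 292.0494384765625), (256.6112060546875, 242.1772003173828), 5.808235168457031)
8 3527 ((539.0405883789062, 278.242919921875), (242.28392028808594, 105.12512969970703), 38.21189880371094)
14 2333 ((539.506591796875, 278.92486572265625), (240.51356506347656, 104.92971801757812), 38.07748794555664)
high 1424 ((526.4354248046875, 268.476806640625), (124.3431167602539, 72.51660919189453), 38.05938720703125) 158.4297777520019
0.88 1574 [517.64654913 257.03791481 114.92363984] ((520.7158203125, 265.7837829589844), (122.03389739990234, 103.83773040771484), 70.33830261230469) [ -4.52407086 120.46165723 158.42977775]
```

View pics/crop.png

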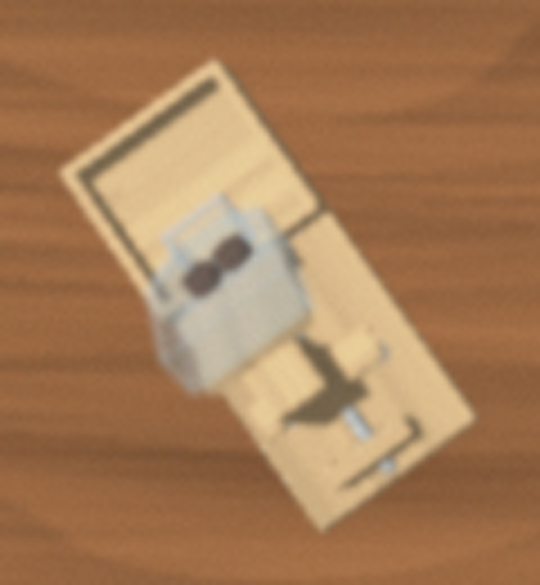

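The crop confirms it: two dark plugs side by side in the neck at (200,278) and (233,252). The base rectangle gives the bottle origin as about (540,277) with yaw 38°. I move to a standoff on its -y side.

Request:
apply_moves(rows=[[40.5, -37.5, 0, 0, 0, 0], [40.5, -37.5, 0, 0, 0, 0], [40.5, -37.5, 0, 0, 0, 0], [40.5, -37.5, 0, 0, 0, 0], [40.5, -37.5, 0, 0, 0, 0]], fingers=0)

```text
time: 1.32
tool_pos: [349.7, -297.1, 231.5]
tcp_rot: [180.0, -0.0, 23.3]
ft_force: [0.3, -0.7, 0.5]
finger_gap: 0.1
grip_force: 0.0
```

Request:
apply_moves(rows=[[40.5, -37.5, 0, 0, 0, 0], [40.5, -37.5, 0, 0, 0, 0], [40.5, -37.5, 0, 0, 0, 0], [40.5, -37.5, 0, 0, 0, 0], [40.5, -37.5, 0, 0, 0, 0]])

```text
time: 1.95
tool_pos: [461.6, -44.6, 231.7]
tcp_rot: [180.0, -0.0, 23.3]
ft_force: [1.0, 0.0, 0.1]
finger_gap: -0.3
grip_force: 0.0
```

Request:
apply_moves(rows=[[40.5, -37.5, 0, 0, 0, 0], [40.5, -37.5, 0, 0, 0, 0], [40.5, -37.5, 0, 0, 0, 0], [40.5, -37.5, 0, 0, 0, 0], [40.5, -37.5, 0, 0, 0, 0]])

```text
time: 2.58
tool_pos: [573.4, 207.8, 231.5]
tcp_rot: [180.0, -0.0, 23.3]
ft_force: [0.9, -0.4, 0.2]
finger_gap: -0.2
grip_force: 0.0
```

Request:
apply_moves(rows=[[0, 0, 0, 0, 0, -0.128], [0, 0, 0, 0, 0, -0.128], [0, 0, 0, 0, 0, 0], [0, 0, 0, 0, 0, 0], [0, 0, 0, 0, 0, 0]])

```text
time: 3.2
tool_pos: [572.8, 205.7, 231.4]
tcp_rot: [180.0, -0.0, 37.9]
ft_force: [0.4, 0.0, -0.8]
finger_gap: -0.1
grip_force: 0.0
```

Request:
apply_moves(rows=[[0, 0, 40, 0, 0, 0], [0, 0, 40, 0, 0, 0], [0, 0, 38, 0, 0, 0], [0, 0, 0, 0, 0, 0], [0, 0, 0, 0, 0, 0]])

```text
time: 3.82
tool_pos: [573.7, 206.1, 115.1]
tcp_rot: [180.0, -0.1, 37.9]
ft_force: [0.5, -0.1, 0.3]
finger_gap: 0.0
grip_force: 0.0
```

Request:
apply_moves(rows=[[0, -15, 0, 0, 0, 0], [0, -31, 0, 0, 0, 0], [0, 0, 0, 0, 0, 0], [0, 0, 0, 0, 0, 0], [0, 0, 0, 0, 0, 0]])

```text
time: 4.45
tool_pos: [546.6, 241.9, 115.2]
tcp_rot: [179.8, -0.2, 38.0]
ft_force: [5.6, -2.1, 0.2]
finger_gap: 0.1
grip_force: 2.7
```

```bash
python3 - <<'E'
from h import *
p,d=eyes.snapshot('top')
cv2.imwrite('pics/c2.png',cv2.resize(p[110:270,65:225,::-1],None,fx=3.6,fy=3.6,interpolation=cv2.INTER_CUBIC))
E
```

```text
(no output)
```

View pics/c2.png

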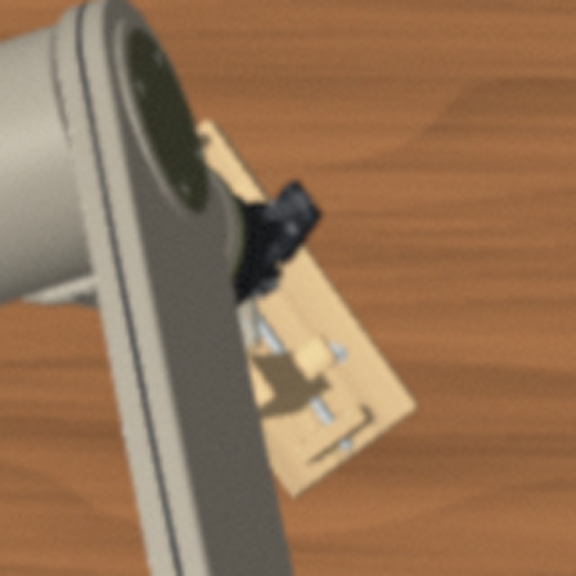

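The arm hides the bottle in this picture, with the gripper at (290,215) against its side. The 6 N reading matches a rock of about 15 mm. I go on with brisk taps.

Request:
apply_moves(rows=[[0, 31, 0, 0, 0, 0], [0, 0, 0, 0, 0, 0], [0, -33, 0, 0, 0, 0], [0, -5, 0, 0, 0, 0], [0, 38, 0, 0, 0, 0]])

```text
time: 5.12
tool_pos: [562.9, 219.6, 114.0]
tcp_rot: [-180.0, -0.1, 38.2]
ft_force: [1.1, -0.4, 0.2]
finger_gap: -0.2
grip_force: 0.0
```

Request:
apply_moves(rows=[[0, 0, 0, 0, 0, 0], [0, -35, 0, 0, 0, 0], [0, -3, 0, 0, 0, 0], [0, 38, 0, 0, 0, 0], [0, 0, 0, 0, 0, 0]])

```text
time: 5.75
tool_pos: [564.5, 216.4, 113.4]
tcp_rot: [180.0, -0.0, 37.9]
ft_force: [-0.8, -0.4, 0.5]
finger_gap: -0.4
grip_force: 0.0
```

Request:
apply_moves(rows=[[0, 0, 0, 0, 0, 0], [0, -35, 0, 0, 0, 0], [0, -3, 0, 0, 0, 0], [0, 38, 0, 0, 0, 0], [0, 0, 0, 0, 0, 0]])

```text
time: 6.38
tool_pos: [564.4, 216.5, 113.2]
tcp_rot: [180.0, 0.0, 37.9]
ft_force: [-0.3, 0.3, -0.5]
finger_gap: -0.4
grip_force: 0.0
```

```bash
python3 - <<'E'
from h import *
ims=[]
for c in ['side','wrist']:
    p,d=eyes.snapshot(c)
    print(c,[(np.round(r['xyz']),round(r['confidence'],2)) for r in models.place_of('plug_a',c)])
    ims.append(cv2.resize(p[200:350,180:380] if c=='side' else p,(400,300))[:,:,::-1])
cv2.imwrite('pics/c3.png',np.hstack(ims))
E
```

```text
side [(array([586., 301.,  10.]), 0.56)]
wrist [(array([594., 358.,  12.]), 0.92), (array([580., 302.,  12.]), 0.74)]
```

View pics/c3.png

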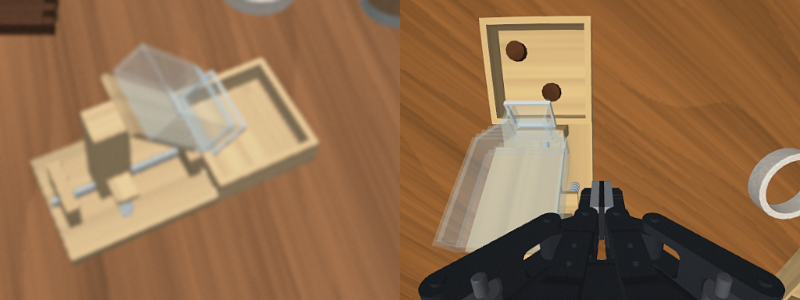

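The wrist view shows both plugs lying in the catch tray, at (516,50) and (551,91). Their measured heights, about 12 mm, fit a disc lying flat. I back off, check and hand in.

Request:
apply_moves(rows=[[0, 20, 0, 0, 0, 0], [0, 20, 0, 0, 0, 0], [0, 0, 0, 0, 0, 0], [0, 0, 0, 0, 0, 0], [0, 0, 0, 0, 0, 0]])

```text
time: 7.2
tool_pos: [587.9, 186.4, 113.2]
tcp_rot: [-180.0, 0.0, 38.0]
ft_force: [-0.0, -0.2, 0.1]
finger_gap: -0.1
grip_force: 0.0
```

```bash
python3 - <<'E'
from h import *
from bench import job
eyes.snapshot('wrist')
r=models.place_of('plug_a','wrist')
print([(np.round(q['xyz']),round(q['confidence'],2)) for q in r], sense()['ft_force'])
if sum(q['xyz'][2]<28 for q in r)>=2: print(job.hand_in())
E
```

```text
[(array([593., 354.,  11.]), 0.9), (array([580., 304.,  14.]), 0.64)] [-0.11712827 -0.11309068  0.7160076 ]
the job is handed in; nothing more can be done
None
```

Tapping the bottle dropped both plugs into the catch tray, the gripper is backed off clear of everything, and I handed the job in at about 7 s; no verdict was returned.

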